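# Catch the falling incubator cover and lower it shut

### The job

Close the microplate incubator gently. With a finger, tip its open cover forward past upright and let go so that it falls, catch its tab on the back of a finger in mid-fall, well before it is shut, and stop it there for a moment, then lower it softly until it is fully shut, without a knock, and take the hand away. Do not pinch the cover, and leave the microplate and everything else on the bench where it is.

Things in the scene. Friction and masses are not known exactly. Their poses are not given: they have to be found in the camera images.
- case: microplate incubator, a grey case fixed to the bench: 160 mm deep (own x from -65 to +95), 190 mm wide (y), top rim 100 mm above the table, with an open well for a microplate. Origin on the table, under the middle of the well; own x points from its front face to the hinge, z up. It stands side-on to the robot: its front and tab to the robot's right, hinge to the left.
- cover (a joint): angle of the hinged cover, rad: 0 = shut, level; 1.57 = upright; 1.75 = leaning back (to the left) on its stop, where it starts. Below 1.57 it falls shut by its weight (about 0.4 kg, worn damper) at 0.5 to 0.75 x cos(angle) rad/s: 2 to 3 s from 1.40 to 0.75, and lands with a knock. Gentle: under 0.3 rad/s in the last 0.2 rad, so it needs support until shut. Holding it by the tab takes 1 to 2 N.
- cover_hinge (a point): point on the hinge line at mid-width, 65 mm behind the case's origin, 101 mm above the table. The cover is a panel 10 mm thick, 186 mm wide, reaching 130 mm from the hinge line; its inner face (the underside when shut) runs through the hinge line and its thickness lies outside that.
- cover_tab (a point): middle of the inner face (underside when shut) of the cover's tab, 147.5 mm from the hinge line. Tab: 8 mm thick, 70 mm wide, at mid-width of the free edge, from 130 to 165 mm off the hinge line; when shut it juts 35 mm out in front of the case, free space below. Axes turn with the cover: x towards the hinge, z from inner to outer face.
- well_plate: microplate in the incubator's well: white slab 85.5 x 127.5 x 14 mm; origin under its centre, 62 mm above the table. Leave it.
- reagent: amber bottle 48 mm across, 110 mm tall (plus cap), beside the case; origin at the centre of its underside. Leave it.
- dish: shallow white dish 90 mm across, 16 mm tall, beside the case; origin at the centre of its underside. Leave it.
- marker: marker pen 130 mm long, 14 mm thick, lying on the table; origin at its middle, on the table. Leave it.
- jar: white jar 64 mm across, 85 mm tall; origin at the centre of its underside. Leave it.
- cup: white plastic cup 72 mm across, 100 mm tall; origin at the centre of its underside. Leave it.
- tip_box: pipette tip box 82 x 120 x 72 mm; origin at the centre of its underside. Leave it.

How it is judged:
On the way, in this order (a step that is already met when the one before it is completed fails the run):
1. the cover, tipped past upright, falls free of the hand (value of joint cover between 0.5 and 1.5 rad and velocity of joint cover below -0.03 rad/s and contact force between the fingers and cover below 0.05 N), for 0.15 s.
2. the cover is caught on a finger and checked while still well open (value of joint cover between 0.15 and 1.15 rad and velocity of joint cover between -0.2 and 0.2 rad/s and contact force between the fingers and cover above 0.3 N), for 0.2 s.
At the end, for the whole second after the job is handed in: The cover has fallen free, been caught and checked (under 0.2 rad/s) between 1.15 and 0.15 rad, and is shut (within 0.02 rad), never faster than 0.35 rad/s in its last 0.2 rad; every loose thing is within 20 mm of its start (value of joint cover below 0.02 rad and distance of each of well_plate, reagent, dish, marker, jar, cup, tip_box from where it was at the start of the episode below 0.02 m); the robot touches nothing.
It fails at once if the cover is let drop or slammed in the last of its travel (over 0.35 rad/s below 0.2 rad) (value of joint cover below 0.2 rad and velocity of joint cover below -0.35 rad/s).
It fails at once if the cover is pinched or forced (over 25 N from the fingers) (contact force between the fingers and cover above 25 N).
It fails at once if a bystander or the microplate is moved over 20 mm or lifted (distance of any of well_plate, reagent, dish, marker, jar, cup, tip_box from where it was at the start of the episode above 0.02 m).
It also fails if it takes over 54 s, if anything falls off the work surface, if the arm or the gripper's body presses on something with over 40 N, if the wrist force passes 120 N, or if a joint passes its speed limit or range.

### The arm

A 7-joint arm with a two-finger parallel gripper is mounted at the origin on the work surface. World frame = base frame: x ahead of the robot, y to its left, z up, the work surface at z = 0. Lengths are in m, angles in rad, forces in N, time in s.
With the tool pointing down it reaches from about 0.425 to 0.925 m from the base axis. Payload 6.8 kg.
Tool frame: the origin (TCP) lies midway between the tips of the shut fingers; the grasp point (between the pads) lies 19 mm behind it (bot.hold_point_z is the distance from the TCP to the grasp point, in m); z points along the fingers, y is the direction in which the jaws open and shut (so a half turn about z gives the same grasp; the last joint's range is limited). The gripper opens to 85 mm and grips with 20 to 120 N. Pads are 22 mm wide; open, the fingers measure 114 mm over their backs; the gripper's body (76 mm by 85 mm) begins 54 mm behind the grasp point. The pads swing forward as they close: fully open they stand 13 mm farther back than shut.
Start: joints at [-1.453, 0.477, 0.022, 1.555, -0.011, 1.109, -0.083], TCP at [0.151, 0.658, 0.231] pointing down, gripper open.
Joint ranges: [-2.96, 2.96], [-0.34, 2.1], [-1.41, 1.46], [0.24, 2.44], [-1.37, 4.51], [0.17, 1.92], [-2.96, 2.96]. Speed limits (rad/s): [2.39, 2.39, 3.14, 3.14, 3.14, 3.14, 3.14].

### API

Orientations are given as a unit quaternion [x, y, z, w].
In Python, from rig import bot, eyes, order gives the robot as it stands. The module is installed in compiled form; this text tells all that it offers.
- The arm moves only by the tool drive_tool, never from a script. Its argument "motion" is a list of rows, each an object with "dp": the shift along the tool's x, y, z in units of 0.5 m (1.0 is 0.5 m), a list of three; "delta_rot": the turn, a rotation vector about the tool's x, y, z in units of 180 degrees (1.0 is 180 degrees), a list of three. A call has 1 to 20 rows; each row shifts and turns the commanded pose from where the row before left it, along the tool's axes as they then stand; what a row does not reach is not made up. A row lasts 1/12 s, in which the tool goes at most 41.7 mm and 7.16 degrees, less where a joint would pass 70% of its speed; a pose out of reach is approached as far as the arm can. A call with a number of a shift or a turn outside -1 to 1 is refused whole. A call with a gripper value outside its range is refused whole. "grip" is the opening, from -1 (shut) to 1 (fully open), set as the call begins (left out, the last holds). The fingers move at their own pace and stop on an object; "force" is the grip in N (left out, the last holds). Time passes only in rows, so rows that do not move let the fingers close. It gives the time, the measured TCP pose, the force and the opening at its end, in the units of the state.
- bot.sense(): the state, without advancing time (a new reading comes with each control period).
- eyes.camera(name): name is "side" or "top"; returns the picture (480x640x3 uint8, red, green, blue); there is no depth.
- eyes.camera_info(name): a dict with "intrinsics" (3x3 intrinsics, pixels), "pose" (4x4, takes a point from camera to world coordinates). Camera axes: x right, y up, looking along -z (the intrinsics and any distortion apply to the point x, -y, -z); pixel columns grow to the right and rows downward; lengths in m; the calibration is good to about 2 mm. A picture is of the moment at which its call begins. camera_info takes no time and is no camera call.
- order.finish_job(): hands the job in, once; it reports no verdict.
Trained networks look in the newest picture that a camera, given by its name, has taken for a name from the list of things; names that differ only in an ending like _2 or _b are one class to them, and where a whole thing is asked for, a point or a joint stands for the part that bears it (a point fixed in the world has none). Each returns a list of dicts, best first, with "p" (0 to 1); they miss things now and then, are a little off and sometimes report something else, mostly with a low value. They report only what shows in the picture. A call takes as long as a camera call.
- eyes.boxes_of(camera, name): "at" ([x, y, z] in m, in world coordinates, good to about 4 mm: the middle of the surface that is visible of it).
- eyes.silhouettes(camera, name): "region" (480x640 bool, what is visible of it).
- eyes.mark_of(camera, name): "at" ([x, y, z] in m, in world coordinates, good to about 4 mm: a listed point, or the origin of a listed thing).
The state is a dict: "t": time; "joint_positions": joint angles; "joint_velocities": joint speeds; "joint_torque": joint torques, N m; "position": TCP position; "tool_rot": TCP orientation; "contact_force": force on the tool from outside, world axes, zero at the start; "torque": the same for the moment, N m; "width": finger opening in m.
Only numpy, scipy, OpenCV 4.12 (cv2) and the standard library are available. Lean on these libraries where they do the work, as an engineer would, in place of code of your own. Each camera call takes 0.05 s, during which the arm holds its last target. There are 200 camera calls.

## Working session

There is one attempt and no reset: what is moved stays moved. The work goes in short steps, Python scripts to look and compute and a tool call to move; the robot and the scene stay as the last step left them, time stands still between calls to the robot, and variables do not carry over. Pictures are saved under pics/ and viewed, about 8 in all and at most 12, crops included, and the job is handed in when it is done.

Besides the shell and the picture viewer there is one more tool, called by a JSON object that holds its "method" and its "body". drive_tool: Moves the arm, as the interface text tells. Its arguments: {"type":"object","properties":{"motion":{"type":"array"},"grip":{"type":"number"},"force":{"type":"number"}},"required":["motion"]}

```bash
mkdir -p pics; python3 - <<'E'
from rig import bot,eyes,order
import cv2,numpy as np
s=bot.sense(); print({k:np.round(v,3) for k,v in s.items()}, bot.hold_point_z)
for c in("side","top"):
    im=eyes.camera(c); cv2.imwrite(f"pics/{c}0.png",im[:,:,::-1])
    i=eyes.camera_info(c); print(c,np.round(i["pose"],3).tolist(),np.round(i["intrinsics"],1).tolist())
    for n in["case","cover_hinge","cover_tab","well_plate","reagent","dish","marker","jar","cup","tip_box"]:
        print(n,[(np.round(d["at"],3).tolist(),round(d["p"],2)) for d in eyes.mark_of(c,n)[:2]])
E
```

```text
{'t': np.float64(0.0), 'joint_positions': array([-1.453,  0.478,  0.022,  1.556, -0.012,  1.109, -0.083]), 'joint_velocities': array([ 0.   ,  0.   , -0.001, -0.   ,  0.   ,  0.001,  0.   ]), 'joint_torque': array([-0.0000e+00, -5.9647e+01,  1.6080e+00, -2.8119e+01,  1.2000e-02,
        1.0000e-02, -0.0000e+00]), 'position': array([0.151, 0.657, 0.23 ]), 'tool_rot': array([ 0.113,  0.994, -0.001, -0.   ]), 'contact_force': array([-0.31 ,  0.39 ,  0.755]), 'torque': array([-0.001, -0.012, -0.063]), 'width': np.float64(0.085)} 0.0187
side [[-0.998, 0.038, -0.051, 0.495], [-0.063, -0.753, 0.656, 0.802], [-0.014, 0.657, 0.753, 1.067], [0.0, 0.0, 0.0, 1.0]] [[528.0, 0.0, 314.9], [0.0, 528.0, 230.1], [0.0, 0.0, 1.0]]
case []
cover_hinge [([0.522, 0.106, 0.1], 0.7)]
cover_tab [([0.521, 0.136, 0.247], 0.59)]
well_plate []
reagent [([0.444, 0.414, 0.0], 0.7), ([0.657, 0.023, 0.0], 0.66)]
dish [([0.489, 0.233, -0.0], 0.78)]
marker [([0.518, 0.105, 0.103], 0.75), ([0.39, 0.053, -0.003], 0.51)]
jar [([0.444, 0.416, 0.001], 0.87)]
cup [([0.688, 0.434, 0.003], 0.74), ([0.523, 0.136, 0.249], 0.66)]
tip_box [([0.531, -0.501, -0.004], 0.67)]
top [[-0.023, 0.992, -0.127, 0.417], [-1.0, -0.025, -0.013, -0.05], [-0.016, 0.126, 0.992, 1.409], [0.0, 0.0, 0.0, 1.0]] [[590.3, 0.0, 319.4], [0.0, 590.3, 227.9], [0.0, 0.0, 1.0]]
case [([0.692, 0.433, 0.004], 0.53)]
cover_hinge [([0.521, 0.106, 0.097], 0.55)]
cover_tab [([0.518, 0.135, 0.249], 0.71)]
well_plate [([0.521, 0.042, 0.064], 0.74)]
reagent [([0.658, 0.023, 0.006], 0.96)]
dish [([0.493, 0.236, -0.001], 0.65)]
marker [([0.391, 0.051, -0.0], 0.78), ([0.517, 0.136, 0.251], 0.64)]
jar [([0.449, 0.412, 0.001], 0.57)]
cup [([0.687, 0.433, 0.004], 0.77)]
tip_box [([0.531, -0.497, -0.002], 0.58)]
```

View pics/side0.png

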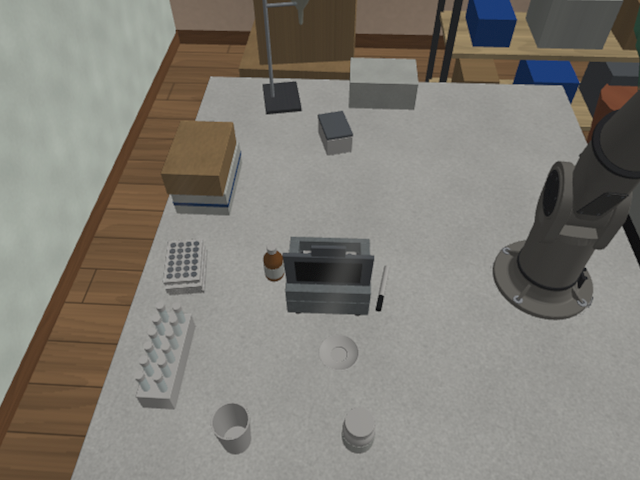

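View pics/top0.png

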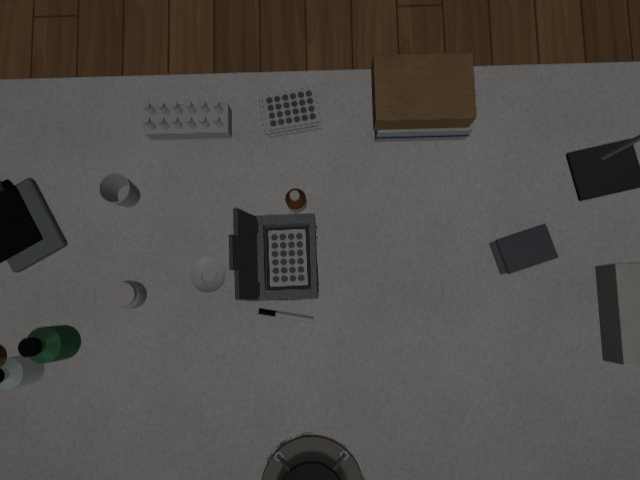

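The pictures show the case at side (330,275), top (285,257), with the cover open towards +y (tab at top (233,252)). The bottle, dish and marker are close by, and the networks' points fit the given geometry. I'll write a helper that turns pose targets into rows.

```bash
cat > h.py <<'E'
import numpy as np
from scipy.spatial.transform import Rotation as R
from rig import bot,eyes
def ori(t):  # tool pointing +y, t degrees below level
    t=np.radians(t);c,s=np.cos(t),np.sin(t)
    return R.from_matrix(np.array([[-1,0,0],[0,s,c],[0,c,-s]]).T)
def plan(p,t,n,start=None):
    s=bot.sense()
    p0,r0=(s["position"],R.from_quat(s["tool_rot"])) if start is None else start
    r1=ori(t); rv=(r0.inv()*r1).as_rotvec()/n
    step=(np.array(p)-p0)/n; r=r0; rows=[]
    for i in range(n):
        rows.append((np.round(r.inv().apply(step)/.5,4).tolist(),np.round(rv/np.pi,4).tolist())); r=r*R.from_rotvec(rv)
    print("t",round(s["t"],2),"at",np.round(s["position"],4),"F",np.round(s["contact_force"],2),"mm/row",np.linalg.norm(step)*1e3,"deg/row",np.degrees(np.linalg.norm(rv)))
    print("first",rows[0],"last",rows[-1])
    return np.array(p),r1
def cover(cam="side"):
    eyes.camera(cam)
    for d in eyes.mark_of(cam,"cover_tab")[:2]:
        a=np.array(d["at"]); print(cam,"tab",np.round(a,3),round(d["p"],2),"theta",round(float(np.arctan2(a[2]-.101,.106-a[1])),3))
E
python3 - <<'E'
from h import *
a=plan([.52,.22,.32],90,12)
s=bot.sense();print(R.from_quat(s["tool_rot"]).as_matrix().round(3).tolist())
# yaw first, then straight shift in rotated frame
p0=s["position"]
b=plan([.52,.21,.32],90,16,(p0,ori(90)))
E
```

```text
t 1.1 at [0.1511 0.6579 0.2313] F [-0.51  0.13 -0.67] mm/row 48.28110382676211 deg/row 1.078163938215373
first ([-0.0763, -0.0574, -0.0148], [-0.0, 0.0, -0.006]) last ([-0.0628, -0.0718, -0.0148], [-0.0, 0.0, -0.006])
[[-0.975, 0.224, 0.0], [0.224, 0.975, -0.0], [-0.0, -0.0, -1.0]]
t 1.1 at [0.1511 0.6579 0.2313] F [-0.51  0.13 -0.67] mm/row 36.685466154054176 deg/row 0.0
first ([-0.0461, -0.056, -0.0111], [0.0, 0.0, 0.0]) last ([-0.0461, -0.056, -0.0111], [0.0, 0.0, 0.0])
```

{"method": "drive_tool", "body": {"motion": [{"dp":[0,0,-0.03],"delta_rot":[0,0,-0.036]},{"dp":[0,0,-0.03],"delta_rot":[0,0,-0.036]},{"dp":[-0.046,-0.056,-0.01],"delta_rot":[0,0,0]},{"dp":[-0.046,-0.056,-0.01],"delta_rot":[0,0,0]},{"dp":[-0.046,-0.056,-0.01],"delta_rot":[0,0,0]},{"dp":[-0.046,-0.056,-0.01],"delta_rot":[0,0,0]},{"dp":[-0.046,-0.056,-0.01],"delta_rot":[0,0,0]},{"dp":[-0.046,-0.056,-0.01],"delta_rot":[0,0,0]},{"dp":[-0.046,-0.056,-0.01],"delta_rot":[0,0,0]},{"dp":[-0.046,-0.056,-0.01],"delta_rot":[0,0,0]},{"dp":[-0.046,-0.056,-0.01],"delta_rot":[0,0,0]},{"dp":[-0.046,-0.056,-0.01],"delta_rot":[0,0,0]},{"dp":[-0.046,-0.056,-0.01],"delta_rot":[0,0,0]},{"dp":[-0.046,-0.056,-0.01],"delta_rot":[0,0,0]},{"dp":[-0.046,-0.056,-0.01],"delta_rot":[0,0,0]},{"dp":[-0.046,-0.056,-0.01],"delta_rot":[0,0,0]},{"dp":[-0.046,-0.056,-0.01],"delta_rot":[0,0,0]},{"dp":[-0.046,-0.056,-0.01],"delta_rot":[0,0,0]}], "grip": -1}}

```text
t: 2.6
position: [0.5201, 0.2084, 0.3419]
tool_rot: [-0.0, 1.0, 0.0, 0.0]
contact_force: [0.3, 0.2, -0.5]
width: -0.0004
```

```bash
python3 - <<'E'
from h import *
a=plan([.52,-.11,.34],45,12)
b=plan([.52,-.052,.09],45,8,a)
E
```

```text
t 2.6 at [0.5201 0.2084 0.3419] F [ 0.35  0.16 -0.46] mm/row 26.53689125694399 deg/row 3.7475743517692854
first ([0.0, -0.0531, 0.0003], [-0.0208, 0.0, 0.0]) last ([0.0, -0.0401, -0.0348], [-0.0208, 0.0, 0.0])
t 2.6 at [0.5201 0.2084 0.3419] F [ 0.35  0.16 -0.46] mm/row 32.0799781795437 deg/row 0.0
first ([0.0, -0.0339, 0.0544], [0.0, 0.0, 0.0]) last ([0.0, -0.0339, 0.0544], [0.0, 0.0, 0.0])
```

{"method": "drive_tool", "body": {"motion": [{"dp":[0,-0.053,0],"delta_rot":[-0.0208,0,0]},{"dp":[0,-0.053,-0.003],"delta_rot":[-0.0208,0,0]},{"dp":[0,-0.053,-0.007],"delta_rot":[-0.0208,0,0]},{"dp":[0,-0.052,-0.01],"delta_rot":[-0.0208,0,0]},{"dp":[0,-0.051,-0.014],"delta_rot":[-0.0208,0,0]},{"dp":[0,-0.05,-0.017],"delta_rot":[-0.0208,0,0]},{"dp":[0,-0.049,-0.02],"delta_rot":[-0.0208,0,0]},{"dp":[0,-0.047,-0.023],"delta_rot":[-0.0208,0,0]},{"dp":[0,-0.046,-0.026],"delta_rot":[-0.0208,0,0]},{"dp":[0,-0.044,-0.029],"delta_rot":[-0.0208,0,0]},{"dp":[0,-0.042,-0.032],"delta_rot":[-0.0208,0,0]},{"dp":[0,-0.04,-0.035],"delta_rot":[-0.0208,0,0]},{"dp":[0,-0.034,0.054],"delta_rot":[0,0,0]},{"dp":[0,-0.034,0.054],"delta_rot":[0,0,0]},{"dp":[0,-0.034,0.054],"delta_rot":[0,0,0]},{"dp":[0,-0.034,0.054],"delta_rot":[0,0,0]},{"dp":[0,-0.034,0.054],"delta_rot":[0,0,0]},{"dp":[0,-0.034,0.054],"delta_rot":[0,0,0]},{"dp":[0,-0.034,0.054],"delta_rot":[0,0,0]},{"dp":[0,-0.034,0.054],"delta_rot":[0,0,0]}]}}

```text
t: 4.27
position: [0.5195, -0.0509, 0.0902]
tool_rot: [-0.0, 0.924, 0.382, 0.0]
contact_force: [0.3, 0.3, 0.0]
width: -0.0
```

```bash
python3 - <<'E'
from h import *
import cv2
print(bot.sense()["joint_positions"].round(2))
a=eyes.camera("side"); b=eyes.camera("top")
a=cv2.resize(a[180:340,240:440],None,fx=2,fy=3*2/3);b=cv2.resize(b[180:340,200:400],None,fx=2,fy=2)
cv2.imwrite("pics/low.png",np.hstack([a,b])[:,:,::-1])
print(eyes.camera_info("top")["pose"][:3,3])
E
```

```text
[ 0.1   0.69  0.39  1.93 -1.    1.27  2.71]
[ 0.41683783 -0.05006927  1.40855734]
```

View pics/low.png

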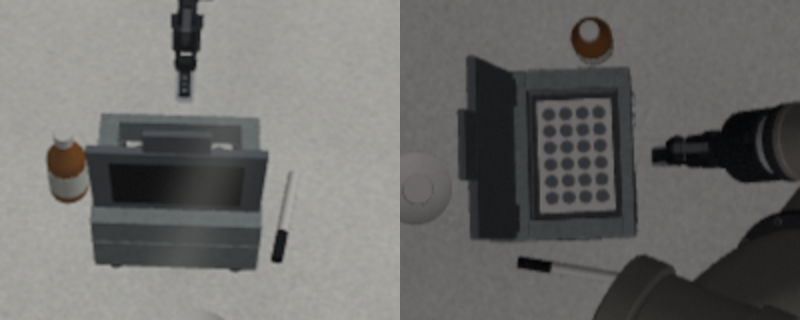

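{"method": "drive_tool", "body": {"motion": [{"dp":[0,0.044,-0.044],"delta_rot":[0,0,0]},{"dp":[0,0.044,-0.044],"delta_rot":[0,0,0]},{"dp":[0,0.044,-0.044],"delta_rot":[0,0,0]},{"dp":[0,0.044,-0.044],"delta_rot":[0,0,0]},{"dp":[0,0.044,-0.044],"delta_rot":[0,0,0]},{"dp":[0,0.044,-0.044],"delta_rot":[0,0,0]},{"dp":[0,0.044,-0.044],"delta_rot":[0,0,0]},{"dp":[0,0.044,-0.044],"delta_rot":[0,0,0]},{"dp":[0,0.035,0.035],"delta_rot":[0.0083,0,0]},{"dp":[0,0.036,0.034],"delta_rot":[0.0083,0,0]},{"dp":[0,0.037,0.033],"delta_rot":[0.0083,0,0]},{"dp":[0,0.038,0.032],"delta_rot":[0.0083,0,0]},{"dp":[0,0.039,0.031],"delta_rot":[0.0083,0,0]},{"dp":[0,0.04,0.03],"delta_rot":[0.0083,0,0]},{"dp":[0,0.041,0.029],"delta_rot":[0.0083,0,0]},{"dp":[0,0.042,0.028],"delta_rot":[0.0083,0,0]},{"dp":[0,0.043,0.027],"delta_rot":[0.0083,0,0]},{"dp":[0,0.043,0.026],"delta_rot":[0.0083,0,0]}]}}

```text
t: 5.87
position: [0.5193, 0.1992, 0.3451]
tool_rot: [0.0, 0.966, 0.259, 0.002]
contact_force: [0.7, -0.6, -0.2]
width: -0.0001
```

```bash
python3 - <<'E'
from h import *
a=plan([.52,.195,.245],60,6)
b=plan([.52,.155,.245],60,8,a)
cover("top");cover("side")
E
```

```text
t 5.87 at [0.5193 0.1992 0.3451] F [ 0.74 -0.56 -0.2 ] mm/row 16.69137878847761 deg/row 0.030384452578252726
first ([-0.0001, -0.0179, 0.0282], [-0.0, 0.0002, 0.0]) last ([-0.0002, -0.0179, 0.0282], [-0.0, 0.0002, 0.0])
t 5.87 at [0.5193 0.1992 0.3451] F [ 0.74 -0.56 -0.2 ] mm/row 5.000000000000001 deg/row 0.0
first ([0.0, -0.0087, -0.005], [0.0, 0.0, 0.0]) last ([0.0, -0.0087, -0.005], [0.0, 0.0, 0.0])
```

{"method": "drive_tool", "body": {"motion": [{"dp":[0,-0.018,0.028],"delta_rot":[0,0,0]},{"dp":[0,-0.018,0.028],"delta_rot":[0,0,0]},{"dp":[0,-0.018,0.028],"delta_rot":[0,0,0]},{"dp":[0,-0.018,0.028],"delta_rot":[0,0,0]},{"dp":[0,-0.018,0.028],"delta_rot":[0,0,0]},{"dp":[0,-0.018,0.028],"delta_rot":[0,0,0]},{"dp":[0,-0.0087,-0.005],"delta_rot":[0,0,0]},{"dp":[0,-0.0087,-0.005],"delta_rot":[0,0,0]},{"dp":[0,-0.0087,-0.005],"delta_rot":[0,0,0]},{"dp":[0,-0.0087,-0.005],"delta_rot":[0,0,0]},{"dp":[0,-0.0087,-0.005],"delta_rot":[0,0,0]},{"dp":[0,-0.0087,-0.005],"delta_rot":[0,0,0]},{"dp":[0,-0.0087,-0.005],"delta_rot":[0,0,0]},{"dp":[0,-0.0087,-0.005],"delta_rot":[0,0,0]}]}}

```text
t: 7.23
position: [0.5205, 0.1547, 0.2449]
tool_rot: [-0.001, 0.966, 0.26, 0.002]
contact_force: [0.6, 3.2, 6.1]
width: -0.0003
```

```bash
python3 - <<'E'
from h import *
import cv2
print(bot.sense()["contact_force"])
cover("top");cover("side")
a=eyes.camera("side"); b=eyes.camera("top")
a=cv2.resize(a[180:340,240:440],None,fx=2,fy=2);b=cv2.resize(b[180:340,200:400],None,fx=2,fy=2)
cv2.imwrite("pics/push.png",np.hstack([a,b])[:,:,::-1])
E
```

```text
[0.62414938 3.18770397 6.05109889]
side tab [0.518 0.117 0.249] 0.89 theta 1.642
```

View pics/push.png

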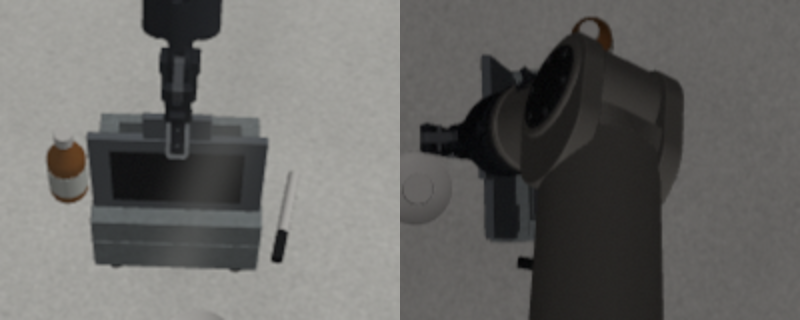

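{"method": "drive_tool", "body": {"motion": [{"dp":[0,-0.0087,-0.005],"delta_rot":[0,0,0]},{"dp":[0,-0.0087,-0.005],"delta_rot":[0,0,0]},{"dp":[0,-0.0087,-0.005],"delta_rot":[0,0,0]},{"dp":[0,-0.0087,-0.005],"delta_rot":[0,0,0]},{"dp":[0,-0.0087,-0.005],"delta_rot":[0,0,0]},{"dp":[0,-0.0087,-0.005],"delta_rot":[0,0,0]},{"dp":[0,-0.0087,-0.005],"delta_rot":[0,0,0]},{"dp":[0,0.027,-0.035],"delta_rot":[0,0,0]},{"dp":[0,0.027,-0.035],"delta_rot":[0,0,0]},{"dp":[0,0.027,-0.035],"delta_rot":[0,0,0]},{"dp":[0,-0.06,-0.034],"delta_rot":[0,0,0]},{"dp":[0,-0.06,-0.034],"delta_rot":[0,0,0]},{"dp":[0,-0.06,-0.034],"delta_rot":[0,0,0]},{"dp":[0,-0.06,-0.034],"delta_rot":[0,0,0]},{"dp":[0,-0.06,-0.034],"delta_rot":[0,0,0]},{"dp":[0,-0.06,-0.034],"delta_rot":[0,0,0]},{"dp":[0,-0.06,-0.034],"delta_rot":[0,0,0]}]}}

```text
t: 8.95
position: [0.5185, -0.1157, 0.3058]
tool_rot: [0.0, 0.966, 0.259, -0.001]
contact_force: [0.8, 0.5, 0.6]
width: 0.0002
```

```bash
python3 - <<'E'
from h import *
cover("side")
print(plan([.52,.006,.182],45,7)[0])
E
```

```text
side tab [0.518 0.079 0.245] 0.89 theta 1.387
side tab [0.658 0.025 0.002] 0.7 theta -0.884
t 9.05 at [ 0.5183 -0.1207  0.3054] F [ 0.18  0.52 -0.25] mm/row 25.261872983430383 deg/row 2.180958459613871
first ([-0.0002, 0.0139, 0.0486], [-0.0121, 0.0002, -0.0004]) last ([-0.0004, 0.0026, 0.0505], [-0.0121, 0.0002, -0.0004])
[0.52  0.006 0.182]
```

{"method": "drive_tool", "body": {"motion": [{"dp":[0,0.014,0.0485],"delta_rot":[-0.012,0,0]},{"dp":[0,0.012,0.049],"delta_rot":[-0.012,0,0]},{"dp":[0,0.01,0.0495],"delta_rot":[-0.012,0,0]},{"dp":[0,0.008,0.05],"delta_rot":[-0.012,0,0]},{"dp":[0,0.006,0.05],"delta_rot":[-0.012,0,0]},{"dp":[0,0.004,0.05],"delta_rot":[-0.012,0,0]},{"dp":[0,0.003,0.05],"delta_rot":[-0.012,0,0]},{"dp":[0,0,0],"delta_rot":[0,0,0]},{"dp":[0,0,0],"delta_rot":[0,0,0]},{"dp":[0,0,0],"delta_rot":[0,0,0]}]}}

```text
t: 9.88
position: [0.5198, 0.0117, 0.184]
tool_rot: [-0.0, 0.924, 0.383, 0.0]
contact_force: [-0.1, -0.2, 0.1]
width: 0.0002
```

```bash
python3 - <<'E'
from h import *
cover("side")
s=bot.sense();print(s["t"],s["position"],s["contact_force"])
E
```

```text
side tab [0.521 0.054 0.24 ] 0.56 theta 1.212
9.9833 [0.52024493 0.01151079 0.18457955] [-0.0643586   0.06318473 -0.19311461]
```

{"method": "drive_tool", "body": {"motion": [{"dp":[0,0,0],"delta_rot":[0,0,0]},{"dp":[0,0,0],"delta_rot":[0,0,0]},{"dp":[0,0,0],"delta_rot":[0,0,0]},{"dp":[0,0,0],"delta_rot":[0,0,0]},{"dp":[0,0,0],"delta_rot":[0,0,0]},{"dp":[0,0,0],"delta_rot":[0,0,0]},{"dp":[0,0,0],"delta_rot":[0,0,0]},{"dp":[0,0,0],"delta_rot":[0,0,0]},{"dp":[0,0,0],"delta_rot":[0,0,0]},{"dp":[0,0,0],"delta_rot":[0,0,0]},{"dp":[0,0,0],"delta_rot":[0,0,0]},{"dp":[0,0,0],"delta_rot":[0,0,0]},{"dp":[0,0,0],"delta_rot":[0,0,0]},{"dp":[0,0,0],"delta_rot":[0,0,0]},{"dp":[0,0,0],"delta_rot":[0,0,0]},{"dp":[0,0,0],"delta_rot":[0,0,0]},{"dp":[0,0,0],"delta_rot":[0,0,0]},{"dp":[0,0,0],"delta_rot":[0,0,0]},{"dp":[0,0,0],"delta_rot":[0,0,0]},{"dp":[0,0,0],"delta_rot":[0,0,0]}]}}

```text
t: 11.65
position: [0.5194, 0.0128, 0.1833]
tool_rot: [-0.0, 0.924, 0.384, 0.0]
contact_force: [0.5, -0.8, -1.0]
width: -0.0001
```

```bash
python3 - <<'E'
from h import *
cover("side")
s=bot.sense();print(s["t"],s["position"],s["contact_force"])
import cv2
a=eyes.camera("side"); b=eyes.camera("top")
a=cv2.resize(a[180:340,240:440],None,fx=2,fy=2);b=cv2.resize(b[180:340,200:400],None,fx=2,fy=2)
cv2.imwrite("pics/catch.png",np.hstack([a,b])[:,:,::-1])
E
```

```text
side tab [0.52  0.012 0.212] 0.65 theta 0.871
11.75 [0.51940286 0.01277899 0.18329549] [ 0.56958826 -2.23591618  0.20099142]
```

View pics/catch.png

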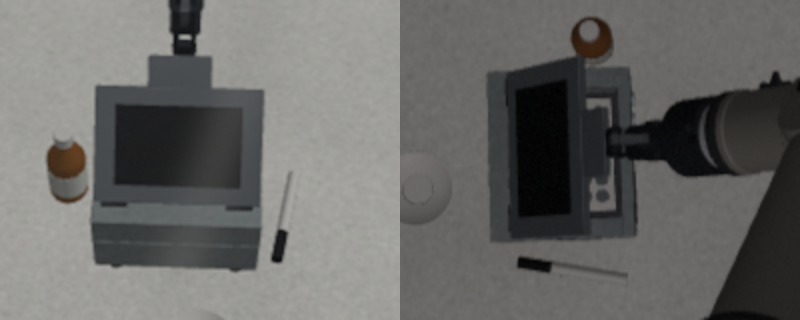

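The cover is resting on the finger at about 0.85–0.87 rad (top view: fingertip under the tab at (610,140)). I'll hold it a little longer, then lower it.

{"method": "drive_tool", "body": {"motion": [{"dp":[0,0,0],"delta_rot":[0,0,0]},{"dp":[0,0,0],"delta_rot":[0,0,0]},{"dp":[0,0,0],"delta_rot":[0,0,0]},{"dp":[0,0,0],"delta_rot":[0,0,0]},{"dp":[0,-0.0047,-0.001],"delta_rot":[0,0,0]},{"dp":[0,-0.0047,-0.001],"delta_rot":[0,0,0]},{"dp":[0,-0.0047,-0.001],"delta_rot":[0,0,0]},{"dp":[0,-0.0047,-0.001],"delta_rot":[0,0,0]},{"dp":[0,-0.0047,-0.001],"delta_rot":[0,0,0]},{"dp":[0,-0.0047,-0.001],"delta_rot":[0,0,0]},{"dp":[0,-0.0047,-0.001],"delta_rot":[0,0,0]},{"dp":[0,-0.0047,-0.001],"delta_rot":[0,0,0]},{"dp":[0,-0.0047,-0.001],"delta_rot":[0,0,0]},{"dp":[0,-0.0047,-0.001],"delta_rot":[0,0,0]},{"dp":[0,-0.0047,-0.001],"delta_rot":[0,0,0]},{"dp":[0,-0.0047,-0.001],"delta_rot":[0,0,0]},{"dp":[0,-0.0047,-0.001],"delta_rot":[0,0,0]},{"dp":[0,-0.0047,-0.001],"delta_rot":[0,0,0]},{"dp":[0,-0.0047,-0.001],"delta_rot":[0,0,0]},{"dp":[0,-0.0047,-0.001],"delta_rot":[0,0,0]}]}}

```text
t: 13.52
position: [0.5194, -0.0195, 0.1622]
tool_rot: [-0.0, 0.924, 0.384, -0.0]
contact_force: [0.4, -0.3, -1.4]
width: -0.0001
```

```bash
python3 - <<'E'
from h import *
cover("side")
s=bot.sense();print(s["t"],s["position"],s["contact_force"])
E
```

```text
side tab [ 0.523 -0.014  0.181] 0.78 theta 0.586
side tab [0.446 0.416 0.004] 0.55 theta -2.838
13.6167 [ 0.51934821 -0.01989304  0.16197149] [ 0.54228372 -1.21097955 -1.45667593]
```

{"method": "drive_tool", "body": {"motion": [{"dp":[0,-0.0053,0.0015],"delta_rot":[0,0,0]},{"dp":[0,-0.0053,0.0015],"delta_rot":[0,0,0]},{"dp":[0,-0.0053,0.0015],"delta_rot":[0,0,0]},{"dp":[0,-0.0053,0.0015],"delta_rot":[0,0,0]},{"dp":[0,-0.0053,0.0015],"delta_rot":[0,0,0]},{"dp":[0,-0.0053,0.0015],"delta_rot":[0,0,0]},{"dp":[0,-0.0053,0.0015],"delta_rot":[0,0,0]},{"dp":[0,-0.0053,0.0015],"delta_rot":[0,0,0]},{"dp":[0,-0.0053,0.0015],"delta_rot":[0,0,0]},{"dp":[0,-0.0053,0.0015],"delta_rot":[0,0,0]},{"dp":[0,-0.0053,0.0015],"delta_rot":[0,0,0]},{"dp":[0,-0.0053,0.0015],"delta_rot":[0,0,0]},{"dp":[0,-0.0049,0.0026],"delta_rot":[0,0,0]},{"dp":[0,-0.0049,0.0026],"delta_rot":[0,0,0]},{"dp":[0,-0.0049,0.0026],"delta_rot":[0,0,0]},{"dp":[0,-0.0049,0.0026],"delta_rot":[0,0,0]},{"dp":[0,-0.0049,0.0026],"delta_rot":[0,0,0]},{"dp":[0,-0.0049,0.0026],"delta_rot":[0,0,0]}]}}

```text
t: 15.12
position: [0.5193, -0.0407, 0.1172]
tool_rot: [-0.0, 0.924, 0.383, -0.0]
contact_force: [-1.2, -2.2, -0.7]
width: -0.0001
```

```bash
python3 - <<'E'
from h import *
cover("side")
s=bot.sense();print(s["t"],s["position"],s["contact_force"])
E
```

```text
side tab [ 0.525 -0.033  0.145] 0.88 theta 0.304
side tab [ 0.491  0.231 -0.002] 0.3 theta -2.454
15.2167 [ 0.51930223 -0.040722    0.11694218] [-0.08064878 -2.56267584 -1.47472922]
```

{"method": "drive_tool", "body": {"motion": [{"dp":[0,-0.0049,0.0026],"delta_rot":[0,0,0]},{"dp":[0,-0.0049,0.0026],"delta_rot":[0,0,0]},{"dp":[0,-0.0049,0.0026],"delta_rot":[0,0,0]},{"dp":[0,-0.0045,0.0026],"delta_rot":[0,0,0]},{"dp":[0,-0.0045,0.0026],"delta_rot":[0,0,0]},{"dp":[0,-0.0045,0.0026],"delta_rot":[0,0,0]},{"dp":[0,-0.0033,0.0024],"delta_rot":[0,0,0]},{"dp":[0,-0.0033,0.0024],"delta_rot":[0,0,0]},{"dp":[0,-0.0033,0.0024],"delta_rot":[0,0,0]},{"dp":[0,-0.0033,0.0024],"delta_rot":[0,0,0]},{"dp":[0,-0.0033,0.0024],"delta_rot":[0,0,0]},{"dp":[0,-0.0033,0.0024],"delta_rot":[0,0,0]},{"dp":[0,-0.0033,0.0024],"delta_rot":[0,0,0]},{"dp":[0,-0.0033,0.0024],"delta_rot":[0,0,0]}]}}

```text
t: 16.38
position: [0.5194, -0.0472, 0.0857]
tool_rot: [-0.0, 0.924, 0.384, -0.0]
contact_force: [-1.0, -0.1, -1.4]
width: 0.0003
```

```bash
python3 - <<'E'
from h import *
cover("side")
s=bot.sense();print(s["t"],s["position"],s["contact_force"])
E
```

```text
side tab [ 0.524 -0.037  0.116] 0.63 theta 0.107
16.4833 [ 0.51938148 -0.04735266  0.08551908] [ 0.04178974  0.00366209 -1.66683461]
```

{"method": "drive_tool", "body": {"motion": [{"dp":[0,-0.0022,0.002],"delta_rot":[0,0,0]},{"dp":[0,-0.0022,0.002],"delta_rot":[0,0,0]},{"dp":[0,-0.0022,0.002],"delta_rot":[0,0,0]},{"dp":[0,-0.0022,0.002],"delta_rot":[0,0,0]},{"dp":[0,-0.0022,0.002],"delta_rot":[0,0,0]},{"dp":[0,-0.0022,0.002],"delta_rot":[0,0,0]},{"dp":[0,-0.0022,0.002],"delta_rot":[0,0,0]},{"dp":[0,-0.0022,0.002],"delta_rot":[0,0,0]},{"dp":[0,-0.0022,0.002],"delta_rot":[0,0,0]},{"dp":[0,-0.0022,0.002],"delta_rot":[0,0,0]},{"dp":[0,-0.0022,0.002],"delta_rot":[0,0,0]},{"dp":[0,-0.0022,0.002],"delta_rot":[0,0,0]},{"dp":[0,-0.0022,0.002],"delta_rot":[0,0,0]},{"dp":[0,-0.0022,0.002],"delta_rot":[0,0,0]},{"dp":[0,-0.0022,0.002],"delta_rot":[0,0,0]},{"dp":[0,-0.0022,0.002],"delta_rot":[0,0,0]}]}}

```text
t: 17.82
position: [0.5194, -0.0483, 0.062]
tool_rot: [-0.0, 0.924, 0.384, -0.0]
contact_force: [0.1, -0.5, 0.9]
width: -0.0
```

```bash
python3 - <<'E'
from h import *
cover("side");cover("top")
s=bot.sense();print(s["t"],s["position"],s["contact_force"])
E
```

```text
side tab [ 0.524 -0.038  0.103] 0.72 theta 0.015
top tab [ 0.521 -0.036  0.103] 0.73 theta 0.012
18.0167 [ 0.5193777  -0.04831707  0.06209046] [0.52379577 0.37360257 0.19894284]
```

{"method": "drive_tool", "body": {"motion": [{"dp":[0,-0.014,-0.014],"delta_rot":[0,0,0]},{"dp":[0,-0.02,-0.02],"delta_rot":[0,0,0]},{"dp":[0,-0.02,-0.02],"delta_rot":[0,0,0]},{"dp":[0,-0.02,-0.02],"delta_rot":[0,0,0]},{"dp":[0,-0.02,-0.02],"delta_rot":[0,0,0]},{"dp":[0,-0.02,-0.02],"delta_rot":[0,0,0]},{"dp":[0,-0.01,-0.04],"delta_rot":[0,0,0]},{"dp":[0,0,-0.04],"delta_rot":[0,0,0]},{"dp":[0,0,-0.04],"delta_rot":[0,0,0]},{"dp":[0,0,0],"delta_rot":[0,0,0]},{"dp":[0,0,0],"delta_rot":[0,0,0]}]}}

```text
t: 18.93
position: [0.5195, -0.1767, 0.1009]
tool_rot: [0.0, 0.924, 0.383, 0.001]
contact_force: [0.0, 1.3, -0.3]
width: -0.0001
```

```bash
python3 - <<'E'
from h import *
import cv2
cover("side");cover("top")
s=bot.sense();print(s["t"],s["position"],s["contact_force"])
for n in["reagent","dish","marker","jar","cup","tip_box"]: print(n,[(np.round(d["at"],3).tolist(),round(d["p"],2)) for d in eyes.mark_of("top",n)[:1]])
a=eyes.camera("side"); b=eyes.camera("top")
a=cv2.resize(a[180:340,240:440],None,fx=2,fy=2);b=cv2.resize(b[180:340,200:400],None,fx=2,fy=2)
cv2.imwrite("pics/end.png",np.hstack([a,b])[:,:,::-1])
E
```

```text
side tab [ 0.522 -0.038  0.101] 0.91 theta 0.0
top tab [ 0.521 -0.039  0.105] 0.81 theta 0.027
19.1333 [ 0.51905612 -0.17360149  0.09999899] [-0.65492337 -0.02665156 -0.05629899]
reagent [([0.658, 0.024, 0.005], 0.97)]
dish [([0.491, 0.239, -0.002], 0.95)]
marker [([0.391, 0.052, -0.0], 0.68)]
jar [([0.448, 0.414, -0.001], 0.73)]
cup [([0.688, 0.431, 0.004], 0.91)]
tip_box [([0.446, 0.414, 0.002], 0.53)]
```

View pics/end.png

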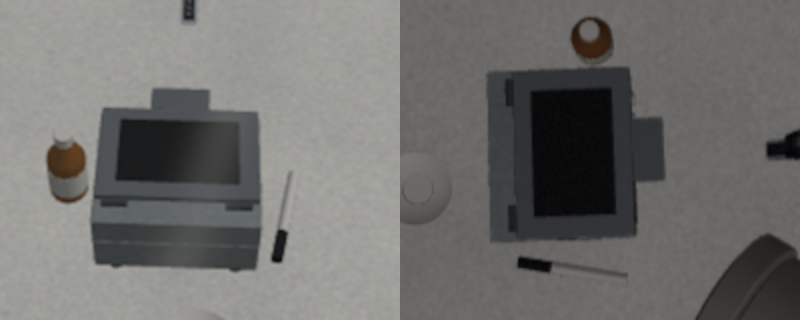

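```bash
python3 - <<'E'
from h import *
from rig import order
print([(np.round(d["at"],3).tolist(),round(d["p"],2)) for d in eyes.mark_of("side","tip_box")[:2]])
order.finish_job()
E
```

```text
[([0.53, -0.501, -0.004], 0.72)]
the job is handed in; nothing more can be done
```

The incubator cover is shut and the job is handed in at about 19 s of the 54 s allowed. No verdict is reported back.

**What I did:** I tipped the cover past upright with the closed fingers and let it fall from about 1.39 rad. I caught its tab on the back of a finger at about 0.86 rad and held it there. I then lowered it at a commanded 0.2 rad/s, slowing to about 0.1 rad/s near the end, and backed the hand away. The highest force I read was about 7 N, while tipping.

**Last checks:**
- **Cover:** the side camera put it at 0.000 rad. The top camera said 0.027 rad, slightly over the 0.02 limit. That is about 4 mm at the tab, which is within the network's error, and the picture shows the cover seated level.
- **Hand:** it was about 0.11 m clear of the tab, and the force reading was only noise.
- **Bystanders:** all six were within about 4 mm of where they started. The top camera missed the tip box and reported the jar in its place; the side camera found the tip box where it began.
- **Microplate:** it is hidden under the shut cover, so I could not check it at the end; nothing came near it.

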